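# Locate an angle bracket on a classroom apparatus board

### The job

The big brass weight is standing in the way on the grey locating board: lift it off and stand it upright in the white tray. Then fetch the aluminium angle bracket, lay it flat on the board with its upright web on the side away from the two dowels, and push it fully home: its long free edge touching both dowels, its end touching the end stop. Let go, and leave the other things on the bench standing where they are.

Things in the scene. Friction and masses are not known exactly. Their poses are not given: they have to be found in the camera images.
- board: Fixed grey board, 150 (its x) x 190 (its y) x 12 mm thick; origin at the centre of its underside, z up. Two steel dowels stand on it towards +x and a steel end stop towards +y. When the bracket is home its axes are parallel to the board's and its base centre is over x +5, y +5 mm (underside 12 mm up).
- dowel_1 (a point): Centre of the foot of one fixed dowel, on the board's top at x +45, y -30 mm of the board. Dowels are 10 mm in diameter and 14 mm tall. Board's axes.
- dowel_2 (a point): Centre of the foot of the other dowel, at x +45, y +40 mm of the board. Board's axes.
- stop_face (a point): Fixed end stop: a block 30 mm (board x) x 12 mm (board y) x 14 mm tall. This point is at the foot of its working face, the one looking to board -y, at x +5, y +60 mm of the board. Board's axes.
- bracket_web (a point): Loose aluminium bracket, 0.2 to 0.32 kg: flat base 70 (its x) x 110 (y) x 8 mm, and an upright web 10 thick (x) x 60 long (y), its top 58 mm above the underside. Point: centre of the web, 33 mm above the underside, 20 mm to -x of the base centre. +x: from web to the long free edge, 55 mm away; +y: to the end that meets the end stop. Starts flat on the mat.
- corner_a (a point): Point on the bracket base, half-way up its 8 mm thickness: the corner of the long free edge at the +y end (the end-stop end), x = +35, y = +55 mm from the base's centre. Axes are the bracket's.
- corner_b (a point): The other corner of the same long free edge, x = +35, y = -55 mm from the base's centre, half-way up the base. Axes are the bracket's.
- weight_mid (a point): The big loose brass weight: upright cylinder 34 mm diameter and 36 mm high with a 20 mm knob on a neck on top, 52 mm high in all, 0.2 to 0.4 kg; this point is on its axis, 26 mm above its underside. It starts standing on the board where the bracket has to go.
- tray: Fixed white open tray, 200 mm (its x) x 150 mm (its y) x 45 mm high, walls and floor 5 mm thick; origin at the centre of its underside, z up; it may be turned.
- mat: Fixed brown cork mat, 160 x 160 x 3 mm, under the bracket at the start; origin at the centre of its underside.
- small_weight_mid (a point): Bystander: small brass weight, 22 mm diameter, 34 mm high, standing in the tray's far half (tray +x); point half-way up. Stays there.
- stopper_mid (a point): Bystander: rubber stopper, 26 mm diameter, 26 mm high, on the board's corner beside the dowels; point half-way up.
- beaker_mid (a point): Bystander: glass beaker, 62 mm diameter, 75 mm high, just beyond the mat; point half-way up.
- dish_mid (a point): Bystander: closed glass dish, 60 mm diameter, 18 mm high, on the robot's side of the board; point half-way up.
- flask_mid (a point): Bystander: conical flask, 80 mm diameter at the foot, 122 mm high, beyond the other things; point half-way up.
- reagent_mid (a point): Bystander: amber bottle, 52 mm diameter, 130 mm high, beyond the other things; point half-way up.
- bar_mid (a point): Bystander: short steel bar lying beside the mat, 60 x 14 x 16 mm high; point half-way up.

How it is judged:
By the outcome, as a careful person would: the job done as asked, in the order asked, and still so for the second after the job is handed in, with the robot touching nothing.
It also fails if it takes over 64 s, if anything falls off the work surface, if the arm or the gripper's body presses on something with over 40 N, if the wrist force passes 120 N, or if a joint passes its speed limit or range.

### The arm

A 6-joint arm with a two-finger parallel gripper is mounted at the origin on the work surface. World frame = base frame: x ahead of the robot, y to its left, z up, the work surface at z = 0. Lengths are in m, angles in rad, forces in N, time in s.
With the tool pointing down it reaches from about 0.375 to 0.925 m from the base axis. Payload 5.7 kg.
Tool frame: the origin (TCP) lies midway between the tips of the shut fingers; the grasp point (between the pads) lies 19 mm behind it; z points along the fingers, y is the line along which they close (so a half turn about z gives the same grasp; the last joint's range is limited). The gripper opens to 88 mm and grips with 3 to 60 N. Pads are 20 mm wide; open, the fingers measure 115 mm over their backs; the gripper's body (75 mm by 178 mm) begins 61 mm behind the grasp point.
Start: joints at [1.166, 0.359, 1.51, -0, 1.272, -0.115], TCP at [0.171, 0.575, 0.223] pointing down, gripper open.
Joint ranges: [-2.97, 2.97], [-1.01, 2.36], [0.21, 2.38], [-0.96, 4.11], [0.2, 2.71], [-2.98, 2.98]. Speed limits (rad/s): [2.39, 2.39, 3.14, 3.14, 3.14, 3.14].

### API

Orientations are given as a unit quaternion [x, y, z, w].
In Python, from bench import move_ptp, servo_line, goto_joints, move_gripper, sleep, inverse_kinematics, capture, PlanningError, close_job, spot_in, silhouettes, current_clock, current_joint_pos, current_qvel, current_joint_torque, current_position, current_orientation, current_force, current_torque, current_finger_gap, current_grip_force gives the robot as it stands. Calls block until the motion is done:
- move_ptp(position, orientation): joint-space move of the TCP to a pose.
- servo_line(position, orientation=None, rate=0.15, contact_N=None): straight line of the TCP; orientation=None keeps the orientation; rate is the mean speed in m/s. With contact_N (N) it stops when the force on the tool has changed by that much, and returns True; else False.
- goto_joints(angles): joint-space move.
- move_gripper(opening): finger opening in m; the grip force is fixed at half the most; returns when the fingers have stopped.
- sleep(seconds).
- inverse_kinematics(position, orientation): joint angles nearest the present ones, or None.
- capture(name): name is "side" or "top" or "wrist"; returns a dict with "image" (384x512x3 uint8, blue, green, red), "range_z" (384x512 float32, m along the optical axis (not along the pixel's ray), 0 where there is no reading), "intrinsics" (3x3 intrinsics, pixels), "R" (3x3) and "t" (3): a world point X has camera coordinates R X + t. Camera axes: x right, y down, z forward; pixel columns grow to the right and rows downward; lengths in m; the calibration is good to about 2 mm. A picture is of the moment at which its call begins.
A pose or a line that the arm cannot do raises PlanningError and nothing moves.
- close_job(): hands the job in; it is judged then, once.
Trained networks look in the newest picture that a camera, given by its name, has taken for a name from the list of things; names that differ only in an ending like _2 or _b are one class to them, and where a whole thing is asked for, a point or a joint stands for the part that bears it (a point fixed in the world has none). Each returns a list of dicts, best first, with "conf" (0 to 1); they miss things now and then, are a little off and sometimes report something else, mostly with a low value. They report only what shows in the picture. A call takes as long as a camera call.
- spot_in(camera, query): "xy" ([column, row] in pixels, amid what is visible of it).
- silhouettes(camera, query): "region" (384x512 bool, what is visible of it) and "xy" ([column, row] in pixels, amid what is visible of it).
Readings, each from a call of its own:
- current_clock(): time.
- current_joint_pos(): joint angles.
- current_qvel(): joint speeds.
- current_joint_torque(): joint torques, N m.
- current_position(): TCP position.
- current_orientation(): TCP orientation.
- current_force(): force on the tool from outside, world axes, zero at the start.
- current_torque(): the same for the moment, N m.
- current_finger_gap(): finger opening in m.
- current_grip_force(): force on a finger pad.
Only numpy, scipy, OpenCV 4.12 (cv2) and the standard library are available. Lean on these libraries where they do the work, as an engineer would, in place of code of your own. Each camera call takes 0.05 s, during which the arm holds its last target. There are 200 camera calls.

## Working session

There is one attempt and no reset: what is moved stays moved. The work goes in short steps, each a Python script; the robot and the scene stay as the last script left them, time stands still between calls to the robot, and variables do not carry over. Pictures are saved under pics/ and viewed, at most 10 in all, crops included, and the job is handed in when it is done.

```bash
mkdir -p pics; cat > h.py <<'E'
import numpy as np, cv2
from bench import *
def w(c,uv,z):
    K,R,t=map(np.array,(c["intrinsics"],c["R"],c["t"]))
    d=R.T@np.linalg.inv(K)@np.array([uv[0],uv[1],1.]); o=-R.T@t.ravel()
    return o+d*(z-o[2])/d[2]
def cloud(c):
    K,R,t=map(np.array,(c["intrinsics"],c["R"],c["t"]))
    v,u=np.mgrid[:384,:512]; Z=c["range_z"]
    P=np.stack([(u-K[0,2])/K[0,0]*Z,(v-K[1,2])/K[1,1]*Z,Z],-1)-t.ravel()
    X=P@R; X[Z==0]=np.nan
    return X
E
python3 - <<'E'
from h import *
ims=[]
for cam in("top","side"):
    c=capture(cam); ims.append(c["image"]); X=cloud(c)
    print(cam,"cam at",np.round(-np.array(c["R"]).T@np.array(c["t"]).ravel(),3))
    for n in["board","tray","mat","bracket_web","weight_mid","small_weight_mid","stopper_mid","beaker_mid","dish_mid","flask_mid","reagent_mid","bar_mid","dowel_1","stop_face"]:
        s=silhouettes(cam,n)[:2]
        for d in s:
            P=X[d["region"]]; P=P[~np.isnan(P[:,0])]
            if len(P)==0: print(n,"nodepth",d["xy"]);continue
            r=cv2.minAreaRect((P[:,:2]*1000).astype(np.float32))
            print(n,round(d["conf"],2),np.round(d["xy"]),len(P),"med",np.round(np.median(P,0),3),"zmax",np.round(np.percentile(P[:,2],98),3),"rect",[np.round(q,0) for q in r])
cv2.imwrite("pics/a.png",ims[0]);cv2.imwrite("pics/b.png",ims[1])
print(current_clock())
E
```

```text
top cam at [ 0.387 -0.006  1.104]
board 0.6 [129. 211.] 4878 med [0.508 0.269 0.013] zmax 0.026 rect [array([514., 268.]), array([197., 153.]), np.float64(69.0)]
tray 0.88 [238. 176.] 5640 med [0.588 0.013 0.006] zmax 0.047 rect [array([592.,  14.]), array([161., 216.]), np.float64(85.0)]
mat 0.9 [342. 193.] 3038 med [ 0.53  -0.257  0.003] zmax 0.008 rect [array([ 537., -266.]), array([161., 161.]), np.float64(82.0)]
mat 0.44 [238. 176.] 5533 med [0.588 0.013 0.006] zmax 0.047 rect [array([593.,  13.]), array([158., 215.]), np.float64(86.0)]
bracket_web 0.69 [357. 194.] 1401 med [ 0.538 -0.265  0.012] zmax 0.063 rect [array([ 542., -268.]), array([ 73., 116.]), np.float64(56.0)]
weight_mid 0.53 [142. 203.] 205 med [0.518 0.241 0.051] zmax 0.067 rect [array([520., 245.]), array([32., 30.]), np.float64(45.0)]
small_weight_mid 0.64 [254. 152.] 86 med [ 0.641 -0.027  0.031] zmax 0.043 rect [array([646., -27.]), array([19., 23.]), np.float64(89.0)]
stopper_mid 0.65 [356. 198.] 1424 med [ 0.538 -0.265  0.012] zmax 0.063 rect [array([ 540., -268.]), array([ 74., 116.]), np.float64(56.0)]
be
[... 3321 characters left out ...]
y([46., 40.]), np.float64(50.0)]
bar_mid 0.53 [282. 174.] 181 med [ 0.554 -0.154  0.011] zmax 0.017 rect [array([ 553., -173.]), array([43., 57.]), np.float64(89.0)]
dowel_1 0.83 [247. 313.] 9602 med [0.503 0.294 0.011] zmax 0.024 rect [array([510., 260.]), array([204., 151.]), np.float64(69.0)]
dowel_1 0.59 [152. 216.] 1932 med [0.733 0.157 0.045] zmax 0.122 rect [array([799.,  54.]), array([ 82., 291.]), np.float64(31.0)]
stop_face 0.69 [247. 311.] 9530 med [0.503 0.293 0.011] zmax 0.024 rect [array([515., 258.]), array([203., 159.]), np.float64(69.0)]
stop_face 0.56 [298. 152.] 887 med [ 0.533 -0.268  0.011] zmax 0.06 rect [array([ 558., -328.]), array([120., 256.]), np.float64(16.0)]
1.5
```

View pics/a.png

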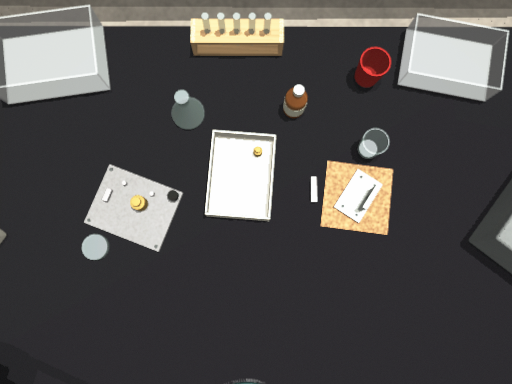

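View pics/b.png

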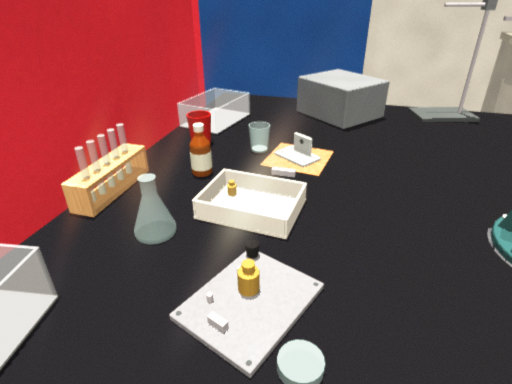

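The top view shows dowels at (124,183) and (152,194), the end stop at (108,195), the weight at (138,203), the stopper at (173,196), the tray at (240,175), and the bracket at (359,196) with its web to its lower right. The side view agrees. So the board is turned about -21°, and the bracket's +x points about 56°. Next is a close look above the board.

```bash
cat >> h.py <<'E'
from scipy.spatial.transform import Rotation as Ro
def q(deg):
    a=np.deg2rad(deg); y=np.array([np.cos(a),np.sin(a),0]); z=np.array([0,0,-1.])
    return Ro.from_matrix(np.stack([np.cross(y,z),y,z],1)).as_quat()
E
python3 - <<'E'
from h import *
R=Ro.from_quat(current_orientation()).as_matrix(); print("yaw now",np.degrees(np.arctan2(R[1,1],R[0,1])))
for n,p,fs in(("board",(.52,.27,.1),(-21,159,69,-111)),("br",(.53,-.28,.1),(56,-124)),("tray",(.55,.02,.1),(85,-95,-5,175))):
    for f in fs:
        j=inverse_kinematics(p,q(f)); print(n,f,None if j is None else np.round(j,2))
move_ptp([.50,.26,.30],q(-111) if inverse_kinematics([.5,.26,.3],q(-111)) is not None else q(69))
c=capture("wrist"); X=cloud(c)
print("cam",np.round(-np.array(c["R"]).T@np.array(c["t"]).ravel(),3),np.round(np.array(c["R"])[2],2))
np.save("w1.npy",X)
for n in["board","weight_mid","stopper_mid","dowel_1","stop_face"]:
    for d in silhouettes("wrist",n)[:1]:
        P=X[d["region"]];P=P[~np.isnan(P[:,0])]; r=cv2.minAreaRect((P[:,:2]*1000).astype(np.float32))
        print(n,round(d["conf"],2),np.round(d["xy"]),len(P),np.round(np.median(P,0),3),[np.round(k,1) for k in r])
cv2.imwrite("pics/c.png",c["image"]); print(current_clock())
E
```

```text
yaw now 73.39588819979303
board -21 [ 0.36  0.47  1.67 -0.    1.    0.73]
board 159 [ 0.36  0.47  1.67 -0.    1.   -2.41]
board 69 [ 0.36  0.47  1.67 -0.    1.   -0.84]
board -111 [ 0.36  0.47  1.67 -0.    1.    2.3 ]
br 56 [-0.6   0.49  1.64 -0.    1.01 -1.58]
br -124 [-0.6   0.49  1.64 -0.    1.01  1.56]
tray 85 [-0.09  0.43  1.75 -0.    0.96 -1.57]
tray -95 [-0.09  0.43  1.75 -0.    0.96  1.57]
tray -5 [-0.09  0.43  1.75 -0.    0.96 -0.  ]
tray 175 None
cam [0.57  0.232 0.461] [-0.26  0.1  -0.96]
board 0.94 [244. 146.] 10085 [0.513 0.268 0.011] [array([508.9, 264.8]), array([195.5, 155.1]), np.float64(68.4)]
weight_mid 0.73 [255. 143.] 486 [0.521 0.247 0.048] [array([515.2, 249.1]), array([36.6, 41. ]), np.float64(76.1)]
stopper_mid 0.69 [255. 144.] 441 [0.521 0.246 0.048] [array([519. , 246.5]), array([33. , 32.7]), np.float64(2.5)]
dowel_1 0.78 [245. 144.] 10094 [0.514 0.268 0.011] [array([510.8, 264.2]), array([195.5, 153.1]), np.float64(70.3)]
stop_face 0.95 [245. 144.] 9978 [0.513 0.268 0.011] [array([510.8, 264.4]), array([190. , 149.4]), np.float64(69.0)]
3.8667
```

View pics/c.png

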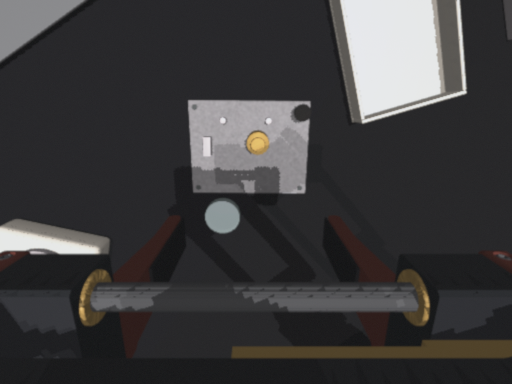

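The close view shows the weight's knob at (258,145), dowels at (223,121) and (268,121), the stop at (207,147) and the stopper at (302,112). These match the estimates. Now the weight: pick it up and set it in the tray.

```bash
python3 - <<'E'
from h import *
c=capture("wrist")
d2,d1=w(c,(223,121),.026),w(c,(268,121),.026); k=w(c,(258,145),.064)
v=d2-d1; print("dowels",np.round(d1,4),np.round(d2,4),"dist",np.linalg.norm(v),"yaw",np.degrees(np.arctan2(-v[0],v[1])),"knob",np.round(k,4), "stop",np.round(w(c,(207,147),.026),4))
p=np.array([k[0],k[1]]); f=-111
move_ptp([*p,.11],q(f)); 
hit=servo_line([*p,.019],rate=.12,contact_N=8); print("hit",hit,current_position())
move_gripper(.0); print("gap",current_finger_gap(),current_grip_force())
servo_line([*p,.13],rate=.2)
t=[.548,.020]; move_ptp([*t,.13],q(-95))
servo_line([*t,.03],rate=.15); hit=servo_line([*t,.009],rate=.03,contact_N=4); print("hit",hit,current_position(),current_finger_gap())
move_gripper(.056); servo_line([*t,.12],rate=.2)
b=[.53,-.26]; move_ptp([*b,.24],q(-124))
c=capture("wrist"); cv2.imwrite("pics/d.png",c["image"]); X=cloud(c); np.save("w2.npy",X)
for n in["bracket_web","mat"]:
    for d in silhouettes("wrist",n)[:1]:
        P=X[d["region"]];P=P[~np.isnan(P[:,0])]; r=cv2.minAreaRect((P[:,:2]*1000).astype(np.float32))
        print(n,round(d["conf"],2),np.round(d["xy"]),len(P),np.round(np.median(P,0),3),[np.round(k,1) for k in r])
        W=P[P[:,2]>.055]
        if len(W)>5: print("webtop",len(W),np.round(W.mean(0),4),[np.round(k,1) for k in cv2.minAreaRect((W[:,:2]*1000).astype(np.float32))])
ct=capture("top")["image"]; cv2.imwrite("pics/e.png",cv2.resize(ct[80:260,60:420],None,fx=2,fy=2)); print(current_clock())
E
```

```text
dowels [0.541 0.22  0.026] [0.5655 0.2838 0.026 ] dist 0.06835898786755273 yaw -20.99717711624945 knob [0.5175 0.2458 0.064 ] stop [0.538  0.3224 0.026 ]
hit False [0.5182705  0.24608216 0.01978869]
gap 0.03307588792868184 29.997550859843614
hit True [0.54792168 0.02001773 0.01184015] 0.03360472775848578
bracket_web 0.93 [255. 148.] 3991 [ 0.542 -0.27   0.01 ] [array([ 537.4, -267.5]), array([ 72.3, 114.7]), np.float64(57.3)]
webtop 387 [ 0.5274 -0.2851  0.0595] [array([ 526.9, -284.7]), array([ 8.9, 59.8]), np.float64(57.2)]
mat 0.69 [279. 148.] 8322 [ 0.54  -0.276  0.002] [array([ 533.9, -266.7]), array([162.1, 163.2]), np.float64(81.9)]
12.15
```

View pics/d.png

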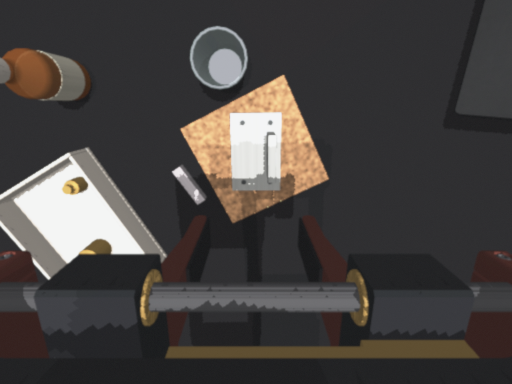

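View pics/e.png

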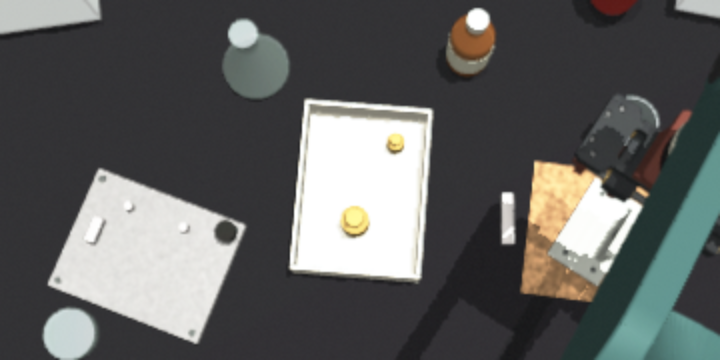

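The brass weight stands upright in the tray, at (354,220) in the crop. The bracket's web lies at wrist pixels (271,150), which puts it at (0.527, -0.285) with a yaw of about 57.2°. I'll fetch it and put it down about 8 mm short of home, then push it in.

```bash
cat >> h.py <<'E'
YAW=-21.0; ex=np.array([np.cos(np.deg2rad(YAW)),np.sin(np.deg2rad(YAW))]); ey=np.array([-ex[1],ex[0]])
O=np.array([.5533,.2519])-.045*ex-.005*ey
def B(x,y): return O+ex*x/1e3+ey*y/1e3      # board mm -> world xy
def inB(p): d=np.array(p[:2])-O; return np.round([d@ex*1e3,d@ey*1e3],1)
E
python3 - <<'E'
from h import *
p=[.527,-.285]
move_ptp([*p,.12],q(57.2)); print("hit",servo_line([*p,.021],rate=.12,contact_N=8))
move_gripper(0); zg=current_position()[2]; print("gap",current_finger_gap(),"z",zg)
servo_line([*p,.12],rate=.15)
g=B(-23,-4); move_ptp([*g,.13],q(YAW))
servo_line([*g,zg+.014],rate=.15); h=servo_line([*g,zg+.007],rate=.02,contact_N=3); z=current_position()[2]; print("down",h,z-zg,current_finger_gap())
z+=.0005
g=B(-23,-4); servo_line([*g,z],rate=.03)
h=servo_line([*B(-9,-4),z],rate=.02,contact_N=6); a=inB(current_position()); print("x push",h,a,np.round(current_force(),1))
h=servo_line([*B(a[0]-.3,13),z],rate=.02,contact_N=6); a=inB(current_position()); print("y push",h,a,np.round(current_force(),1))
c=capture("top"); cv2.imwrite("pics/f.png",cv2.resize(c["image"][140:270,60:220],None,fx=4,fy=4)); print(z,current_clock())
E
```

```text
hit False
gap 0.009903319195945984 z 0.021055158695731685
down True 0.008924848239982255 0.009572486188112211
x push True [-13.4  -4.1] [-0.6  0.3  4. ]
y push True [-13.5  -4. ] [-1.4 -1.2  4.5]
0.03048000693571394 21.6833
```

```bash
python3 - <<'E'
from h import *
z=.0310
def st(m): print(m,inB(current_position()),round(current_position()[2],4),"F",np.round(current_force(),1),round(current_finger_gap(),4))
st("now"); servo_line([*B(-15.0,-4),z],rate=.02); st("back")
h=servo_line([*B(-15.0,13),z],rate=.02,contact_N=6); st(("y",h)); a=inB(current_position())
h=servo_line([*B(-9,a[1]-.3),z],rate=.02,contact_N=6); st(("x",h))
c=capture("top"); cv2.imwrite("pics/f.png",cv2.resize(c["image"][140:270,60:220],None,fx=4,fy=4)); print(current_clock())
E
```

```text
now [-13.5  -4. ] 0.0302 F [-0.6 -1.   5.2] 0.0098
back [-15.7  -4.5] 0.0305 F [ 0.8 -0.8 -1.9] 0.0097
('y', True) [-15.6   7. ] 0.0304 F [ 0.1 -0.5  0.9] 0.0096
('x', True) [-13.2   6.7] 0.0306 F [-1.   1.2  4.5] 0.0099
22.9
```

View pics/f.png

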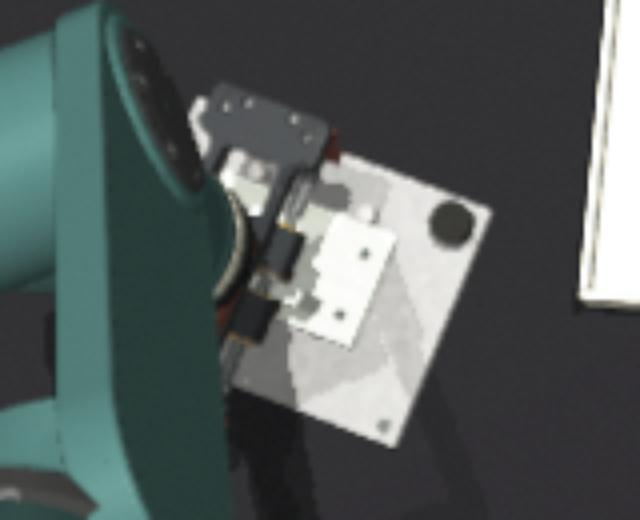

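The bracket is close to home: its edge is at the dowel (365,213) and its end is at the stop, partly hidden. I'll let go, seat it with light pushes from the closed fingers against the web, then look.

```bash
python3 - <<'E'
from h import *
def st(m): print(m,inB(current_position()),round(current_position()[2],4),"F",np.round(current_force(),1),round(current_finger_gap(),4))
a=inB(current_position()); servo_line([*B(-14.0,6.5),.0305],rate=.02)
move_gripper(.03); servo_line([*B(-14,6.5),.10],rate=.2)
def xpush():
    move_ptp([*B(-48,5),.10],q(YAW)); servo_line([*B(-48,5),.026],rate=.15)
    h=servo_line([*B(-20,5),.026],rate=.02,contact_N=5); st(("x",h)); a=inB(current_position())
    servo_line([*B(a[0]-8,5),.026],rate=.05); servo_line([*B(a[0]-8,5),.10],rate=.2)
move_gripper(0); xpush()
# y push on the web's -y end (web spans board y -25..35 when home)
move_ptp([*B(-15,-48),.10],q(YAW)); servo_line([*B(-15,-48),.026],rate=.15)
h=servo_line([*B(-15,-25),.026],rate=.02,contact_N=5); st(("y",h)); a=inB(current_position())
servo_line([*B(-15,a[1]-8),.026],rate=.05); servo_line([*B(-15,a[1]-8),.10],rate=.2)
xpush()
move_ptp([.47,.20,.26],q(-111))
c=capture("wrist"); cv2.imwrite("pics/g.png",cv2.resize(c["image"][60:230,140:360],None,fx=3.5,fy=3.5,interpolation=cv2.INTER_CUBIC))
X=cloud(c)
for d in silhouettes("wrist","bracket_web")[:1]:
    P=X[d["region"]];P=P[~np.isnan(P[:,0])]; W=P[P[:,2]>.058]
    print(d["conf"],[np.round(k,1) for k in cv2.minAreaRect((P[:,:2]*1000).astype(np.float32))],len(W),np.round(W.mean(0),4),inB(W.mean(0)),[np.round(k,1) for k in cv2.minAreaRect((W[:,:2]*1000).astype(np.float32))])
print(current_clock())
E
```

```text
('x', True) [-30.4   4.7] 0.0257 F [-1.5 -0.   0. ] 0.0002
('y', True) [-15.5 -34.3] 0.0258 F [-0.7 -0.1 -0.7] 0.0006
('x', True) [-30.4   4.6] 0.0257 F [-1.  -0.3  0.4] 0.0001
0.86 [array([517.3, 268.5]), array([113.8,  75.9]), np.float64(70.6)] 424 [0.4994 0.2728 0.0675] [-12.8   5.2] [array([499.1, 273.4]), array([59.4,  9.7]), np.float64(69.0)]
34.0917
```

View pics/g.png

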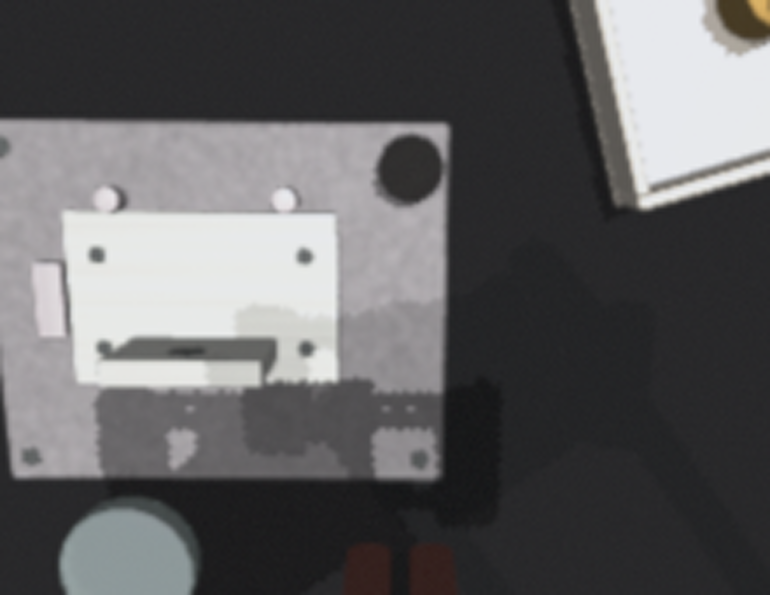

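The bracket touches both dowels, at (107,200) and (285,200), and its end meets the stop at (66,300). A slightly firmer repeat push will confirm both contacts are hard.

```bash
python3 - <<'E'
from h import *
def st(m): print(m,inB(current_position()),"F",np.round(current_force(),1))
def push(s,d,N):
    s=np.array(s,float); d=np.array(d,float)
    move_ptp([*B(*s),.10],q(YAW)); servo_line([*B(*s),.026],rate=.15)
    h=servo_line([*B(*(s+d)),.026],rate=.015,contact_N=N); st(h); e=inB(current_position())-d/np.linalg.norm(d)*8
    servo_line([*B(*e),.026],rate=.05); servo_line([*B(*e),.10],rate=.2)
push((-15,-42),(0,12),11); push((-38,5),(12,0),9)
move_ptp([.44,.16,.26],q(-111))
c=capture("wrist"); cv2.imwrite("pics/i.png",cv2.resize(c["image"][40:230,100:360],None,fx=3,fy=3,interpolation=cv2.INTER_CUBIC))
c=capture("top"); cv2.imwrite("pics/j.png",cv2.resize(c["image"][80:280,60:420],None,fx=2,fy=2)); print(current_clock())
E
```

```text
True [-15.3 -34.3] F [-0.5 -0.1  0.5]
True [-30.3   4.8] F [-0.1 -0.3  0. ]
41.225
```

View pics/i.png

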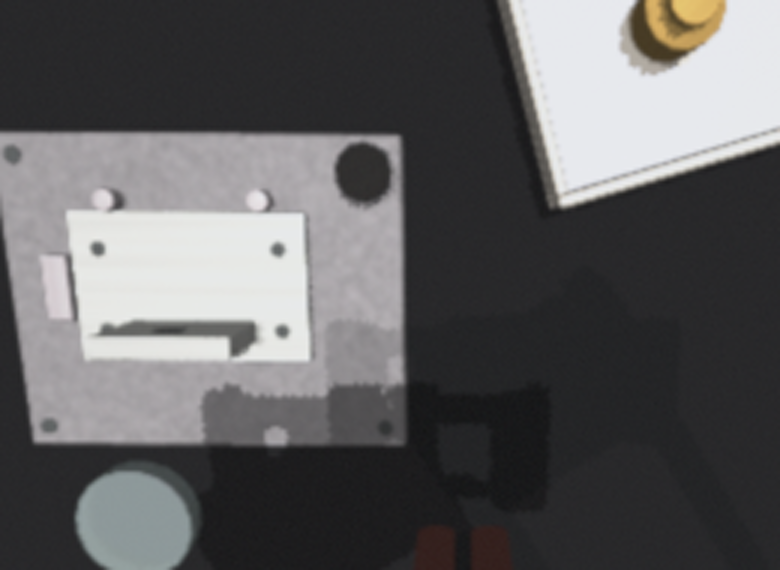

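View pics/j.png

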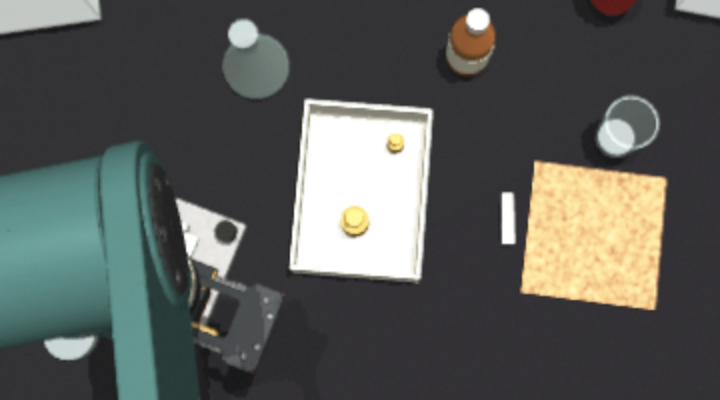

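The firmer pushes stopped at the same places, so both contacts are hard. The bracket sits at the dowels (103,200) and (258,200) and at the stop (72,287). The weight stands in the tray at (354,220), and the bystanders are where they were. Handing in.

```bash
python3 -c "
from bench import *
print(close_job())"
```

```text
the job is handed in; nothing more can be done
None
```

The job is handed in at about 41 s of the 64 s allowed: the brass weight stands upright in the tray, the bracket is released flat on the board against both dowels and the end stop, and the bystanders look undisturbed.

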